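# Rotate the pantry step: swap the pot behind the jars

### The job

The glass jar and the stoneware crock stand in front of a small white lidded pot on the wooden shelf step: first stand both of them aside on the marble slab, then take the pot to the middle of the round cork coaster on the dark board, and put the square tin caddy on the cork disc where the pot stood. Last, put the jar and the crock back, each centred on the very disc it came from. Keep all four upright and leave the two little spice tins on the step where they are.

Things in the scene. Friction and masses are not known exactly. Their poses are not given: they have to be found in the camera images.
- jar: Loose clear glass jar, 145 mm tall, 62 mm diameter, dark chocolates in it; round dark-wood lid fixed on top, 50 mm diameter, from 122 to 145 mm height, above a 46 mm neck (111 to 122 mm); the shoulder below widens to 62 mm at 98 mm. About 0.32 kg. Origin: centre of the underside, z up. At the start it stands on one of the two front discs of the step (left or right varies).
- crock: Loose glazed stoneware crock, round-bellied, 136 mm tall, 64 mm diameter at the belly; flat round glazed lid fixed on top, 50 mm diameter, from 115 to 136 mm height, above a 44 mm neck (100 to 115 mm); the shoulder below widens to 64 mm at 75 mm; foot 52 mm diameter. About 0.38 kg. Origin: centre of the underside, z up. At the start it stands on the other front disc.
- pot: Loose small white ceramic pot with fixed lid, round, 54 mm diameter, straight sides, 44 mm tall plus a knob of 14 mm diameter to 52 mm. About 0.18 kg. Origin: centre of the underside, z up. At the start it stands on the rear disc of the step, 57 mm behind the line of jar and crock.
- caddy: Loose square bare-metal tin caddy, 50 x 50 mm with a 52 mm lid rim, 50 mm tall, x and y axes square to its sides. About 0.16 kg. Origin: centre of the underside, z up. At the start it stands at one end of the dark wooden board (240 x 150 mm, 16 mm thick), on the same board as the coaster, 110 mm from the coaster's centre.
- riser: Fixed low shelf step: a wooden plank 170 mm (x) by 240 mm (y) on black steel straps, flat top 45 mm above the origin, which is at the table under its centre; x points away from the robot to the rear, y to the left. Three thin flat cork discs on top: front ones centred at (-35, +55) and (-35, -55) mm, 68 mm diameter; rear one at (+22, 0) mm, 60 mm diameter.
- back_place (a point): Centre of the rear cork disc on the step's top surface (where the pot stands at the start); axes as the step's.
- slab: Fixed white marble slab, 240 mm (x) by 150 mm (y), 12 mm thick, empty, on the table to one side of the step (left or right varies); the side area for jar and crock, which stand wholly on it. Origin: centre of the underside, at table height.
- coaster: Fixed round cork coaster, 90 mm diameter, 4 mm thick, at one end of the dark wooden board on the other side of the step from the slab. Origin: centre of its underside, 16 mm above the table.
- tin_l: Loose little round spice tin, 35 mm diameter, 42 mm tall, at the rear left corner of the step, to be left alone. Origin: centre of the underside.
- tin_r: The same kind of spice tin at the rear right corner of the step, to be left alone.
Things that resemble listed ones, but are neither listed nor needed, are in the scene too. Leave any green look-alike of the pot alone.

How it is judged:
By the outcome, as a careful person would: the job done as asked, in the order asked, and still so for the second after the job is handed in, with the robot touching nothing.
It also fails if it takes over 139 s, if anything falls off the work surface, if the arm or the gripper's body presses on something with over 40 N, if the wrist force passes 120 N, or if a joint passes its speed limit or range.

### The arm

A 6-joint arm with a two-finger parallel gripper is mounted at the origin on the work surface. World frame = base frame: x ahead of the robot, y to its left, z up, the work surface at z = 0. Lengths are in mm, angles in rad, forces in N, time in s.
With the tool pointing down it reaches from about 350 to 775 mm from the base axis. Payload 7.3 kg.
Tool frame: the origin (TCP) lies between the finger pads; the fingertips stand 25 mm ahead of it and the grasp point (between the pads) lies 6 mm ahead of it; z points along the fingers, y is the line along which they close (so a half turn about z gives the same grasp; the last joint's range is limited). The gripper opens to 92 mm and grips with 3 to 60 N. Pads are 19 mm wide; open, the fingers measure 130 mm over their backs; the gripper's body (75 mm by 190 mm) begins 47 mm behind the grasp point.
Start: joints at [0.962, 0.342, 1.524, -0, 1.275, -0.146], TCP at [234.377, 469.798, 251.741] pointing down, gripper open.
Joint ranges: [-2.53, 2.53], [-0.77, 2.02], [0.04, 2.7], [-1, 4.14], [0.28, 2.66], [-3.11, 3.11]. Speed limits (rad/s): [2.57, 2.57, 3.14, 3.14, 3.14, 3.14].

### API

Orientations are given as [roll, pitch, yaw] about the fixed x, y, z axes, in that order (R = Rz(yaw) Ry(pitch) Rx(roll)).
In Python, from plant import bot gives the robot as it stands.
- The arm moves only by the tool play_rows, never from a script. Its argument "commands" is a list of rows, each an object of numbers: "x", "y", "z": the shift along the tool's x, y, z in m; "twist": the turn about the tool's z in degrees. In form: [{"x": .., "y": .., "z": .., "twist": ..}, ...]. A call has exactly 8 rows; each row is the pose to reach, as a shift and turn from the pose commanded when the call began, along the tool's axes at that moment; what a row does not reach only later rows make up. A row lasts 1/10 s, in which the tool goes at most 50 mm and 8.59 degrees, less where a joint would pass 70% of its speed; a pose out of reach is approached as far as the arm can. A call with a gripper value outside its range is refused whole. "jaw" is the closure, from 0 (fully open) to 1 (shut), set as the call begins (left out, the last holds). The fingers move at their own pace and stop on an object; the grip force is fixed at half the most. Time passes only in rows, so rows that repeat a pose let the fingers close, or fill a call up. It gives the time, the measured TCP pose, the force, the opening and the grip force at its end, in the units of the state.
- bot.get_obs(): the state, without advancing time (a new reading comes with each control period).
- bot.capture(name): name is "scene" or "top" or "wrist"; returns a dict with "pixels" (420x560x3 uint8, red, green, blue), "fx", "fy", "cx", "cy" (pixels), "k1" (the pictures are not rectified: a ray, as slopes to the right and down, at radius r is drawn at 1 + k1 r^2 times it, then the intrinsics apply), "eye" and "rotation" of the camera in the world. Camera axes: x right, y down, z forward; pixel columns grow to the right and rows downward; lengths in mm; the calibration is good to about 2 mm. A picture is of the moment at which its call begins. There is no depth.
- bot.close_job(): hands the job in; it is judged then, once.
The state is a dict: "time": time; "joint_positions": joint angles; "dq": joint speeds; "tau": joint torques, N m; "tool_pos": TCP position; "tcp_rot": TCP orientation; "contact_force": force on the tool from outside, world axes, zero at the start; "moment": the same for the moment, N m; "grip_width": finger opening in mm; "finger_force": force on a finger pad.
Only numpy, scipy, OpenCV 4.12 (cv2) and the standard library are available. Lean on these libraries where they do the work, as an engineer would, in place of code of your own. Each camera call takes 0.05 s, during which the arm holds its last target. There are 200 camera calls.

## Working session

There is one attempt and no reset: what is moved stays moved. The work goes in short steps, Python scripts to look and compute and a tool call to move; the robot and the scene stay as the last step left them, time stands still between calls to the robot, and variables do not carry over. Pictures are saved under pics/ and viewed, at most 14 in all, crops included, and the job is handed in when it is done.

Besides the shell and the picture viewer there is one more tool, called after "Request:" as a command line: name --argument value ..., lists and objects as JSON in quotes. play_rows: Moves the arm, as the interface text tells. Its arguments: {"type":"object","properties":{"commands":{"type":"array"},"jaw":{"type":"number"}},"required":["commands"]}

```bash
ls; mkdir -p pics
cat > h.py <<'E'
import numpy as np, cv2
from plant import bot
def snap(cam,name):
    c=bot.capture(cam); cv2.imwrite(f'pics/{name}.png',cv2.cvtColor(c['pixels'],cv2.COLOR_RGB2BGR))
    np.save(f'pics/{name}.npy',c,allow_pickle=True); return c
def load(name): return np.load(f'pics/{name}.npy',allow_pickle=True).item()
def K(c): return np.array([[c['fx'],0,c['cx']],[0,c['fy'],c['cy']],[0,0,1.]]),np.array([c['k1'],0,0,0.])
def px2w(c,pts,z):
    k,d=K(c); n=cv2.undistortPoints(np.array(pts,float).reshape(-1,1,2),k,d).reshape(-1,2)
    r=np.c_[n,np.ones(len(n))]@np.array(c['rotation']).T; e=np.array(c['eye'],float)
    return e+r*((z-e[2])/r[:,2])[:,None]
def w2px(c,P):
    k,d=K(c); R=np.array(c['rotation']); q=(np.array(P,float).reshape(-1,3)-c['eye'])@R
    return cv2.projectPoints(q,np.zeros(3),np.zeros(3),k,d)[0].reshape(-1,2)
E
python3 - <<'E'
from h import *
for n in ['scene','top']:
    c=snap(n,n+'0'); print(c['eye'],c['rotation'],c['fx'],c['k1'])
o=bot.get_obs(); print(o)
E
```

```text
pics
[1099.84473937  683.15724477  715.90312997] [-2.21540121 -0.01955091  2.49347261] 500.58374563456726 0.0035780628841979574
[446.05319988   7.03152137 950.44651216] [-3.01276563 -0.00598663 -1.59877461] 401.02615900486154 -0.10947545299609415
{'time': 0.1, 'joint_positions': array([ 9.62000770e-01,  3.42677753e-01,  1.52488007e+00, -2.57325752e-05,
        1.27540411e+00, -1.46026284e-01]), 'dq': array([-0.0002337 , -0.00120185, -0.002958  ,  0.00156631, -0.00154545,
        0.00104462]), 'tau': array([ 1.04137584e-03, -4.32006133e+01, -2.44691652e+01,  7.18506798e-02,
        5.26732486e-02, -7.04263834e-05]), 'tool_pos': array([234.19295854, 469.5217737 , 251.11607184]), 'tcp_rot': array([-3.14023437e+00, -1.74894692e-04,  2.67883077e+00]), 'contact_force': array([ 0.48698208, -0.80319062, -0.97634489]), 'moment': array([ 0.00499366,  0.00047133, -0.02959617]), 'finger_force': 0.0, 'grip_width': 91.74708360184195}
```

View pics/scene0.png

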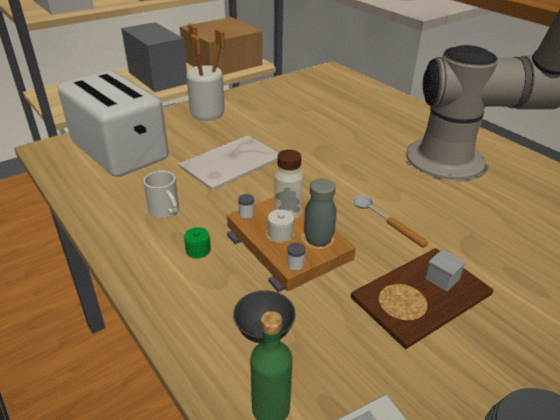

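View pics/top0.png

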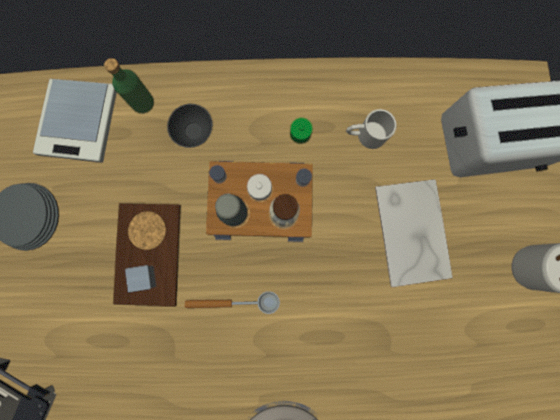

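The scene shows the pot (white, scene px 281,226) in front of a green look-alike (197,242; top 301,129). In the top view, the crock is at (230,208), the jar at (285,208), the pot at (259,187), the caddy at (138,278), the coaster at (147,230) and the slab at (413,232). The white pot is the one meant: it stands on the step's rear disc. I'll confirm that in one enlarged crop.

Run:
```python
s=open('h.py').read()
s=s.replace("c=bot.capture(cam);","c=dict(bot.capture(cam)); c['rotation']=Rotation.from_euler('xyz',c['rotation']).as_matrix();").replace("import numpy as np, cv2","import numpy as np, cv2\nfrom scipy.spatial.transform import Rotation")
open('h.py','w').write(s)
from h import *
for n in ['scene0','top0']:
    c=load(n); c['rotation']=Rotation.from_euler('xyz',c['rotation']).as_matrix(); np.save(f'pics/{n}.npy',c,allow_pickle=True)
c=load('top0'); f=lambda p,z: np.round(px2w(c,[p],z)[0,:2])
for n,p,z in [('pot',(259,187),45),('crock',(230,204),181),('jar',(286,206),190),('caddy',(138,278),66),('coaster',(147,230),20),('slab',(413,232),12),('gpot',(301,129),40),('tinl',(217,174),87),('tinr',(304,177),87)]: print(n,f(p,z))
im=cv2.cvtColor(c['pixels'],cv2.COLOR_RGB2BGR)[140:320,100:340]
cv2.imwrite('pics/crop0.png',cv2.resize(im,(800,600),interpolation=cv2.INTER_CUBIC))
```

```text
pot [608.  39.]
crock [552.  91.]
jar [544. -17.]
caddy [409. 310.]
coaster [518. 305.]
slab [ 497. -323.]
gpot [746. -63.]
tinl [632. 129.]
tinr [620. -62.]
```

View pics/crop0.png

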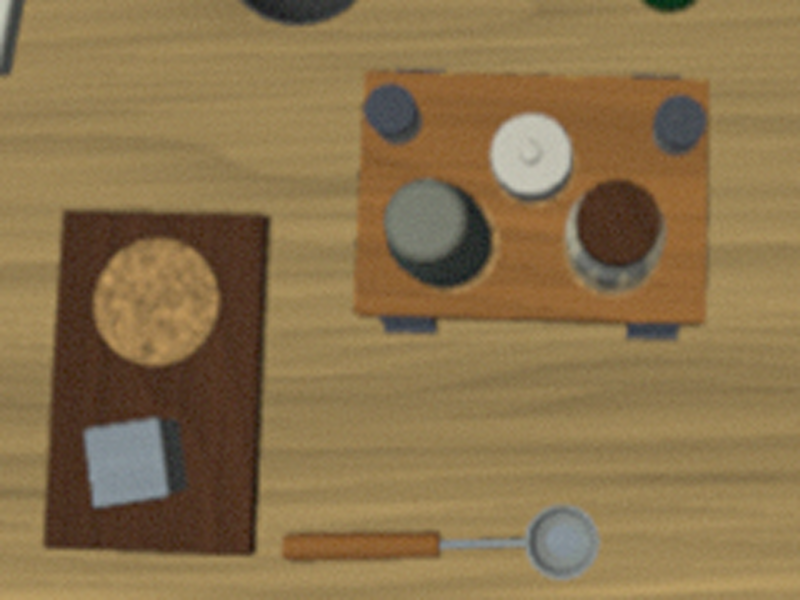

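The crop confirms it. The white lidded pot with a knob (crop 531,155) is on the rear disc, with the crock at (425,220) and the jar at (618,222) in front. Next I'll take precise measurements.

```bash
cat > fit.py <<'E'
from h import *
from scipy.optimize import least_squares
def rect(c,px,z,lx,ly):
    # px corners order: (+x,+y),(+x,-y),(-x,-y),(-x,+y)
    W=px2w(c,px,z)[:,:2]; m=np.array([[1,1],[1,-1],[-1,-1],[-1,1]])*[lx/2,ly/2]
    f=lambda p:(m@np.array([[np.cos(p[2]),np.sin(p[2])],[-np.sin(p[2]),np.cos(p[2])]])+p[:2]-W).ravel()
    r=least_squares(f,[*W.mean(0),0]); return r.x, np.round(r.fun.reshape(-1,2),1)
E
python3 - <<'E'
from fit import *
c=load('top0'); u=lambda L:[((x+.5)/3.3333+99.5,(y+.5)/3.3333+139.5) for x,y in L]
p,e=rect(c,u([(366,72),(710,82),(705,323),(356,315)]),45,170,240); print('riser',p.round(3),e.tolist())
C,S=np.cos(p[2]),np.sin(p[2])
for n,q in [('L',(-35,55)),('R',(-35,-55)),('B',(22,0))]: print(n,(p[:2]+[C*q[0]-S*q[1],S*q[0]+C*q[1]]).round(1))
p,e=rect(c,u([(64,211),(268,215),(254,553),(46,547)]),16,240,150);print('board',p.round(3),e.tolist())
p,e=rect(c,u([(84,429),(158,418),(169,496),(93,507)]),66,52,52);print('caddy',p.round(3),e.tolist())
p,e=rect(c,[(377,186),(436,181),(450,276),(391,285)],12,240,150);print('slab',p.round(3),e.tolist())
for n,q,z in [('pot',(532,154),90),('crocklid',(426,221),182),('jarlid',(619,223),191),('coaster',(156.5,302),20)]: print(n,px2w(c,u([q]),z)[0].round(1))
# slab: segment
h=cv2.cvtColor(c['pixels'],cv2.COLOR_RGB2HSV); m=((h[...,1]<60)&(h[...,2]>120)).astype(np.uint8); m=cv2.morphologyEx(m,cv2.MORPH_CLOSE,np.ones((9,9)))
n,l,st,ce=cv2.connectedComponentsWithStats(m)
for i in range(1,n):
    if st[i,4]>400: print(st[i],ce[i].round(1), px2w(c,[ce[i]],12)[0].round(1), cv2.minAreaRect(np.argwhere(l==i)[:,::-1].astype(np.float32)))
E
```

```text
riser [ 5.81437e+02  3.77200e+01 -5.30000e-02] [[0.5, 0.3], [1.5, -0.5], [-1.5, -1.5], [-0.5, 1.6]]
L [549.4  94.5]
R [543.6 -15.3]
B [603.4  36.5]
board [ 4.63083e+02  3.07150e+02 -4.30000e-02] [[1.5, 0.6], [2.0, -0.7], [-2.2, -0.9], [-1.3, 0.9]]
caddy [4.08001e+02 3.11642e+02 1.31000e-01] [[-0.1, 0.5], [0.2, -0.6], [-0.0, 0.0], [-0.2, 0.1]]
slab [ 4.97806e+02 -3.24993e+02  8.10000e-02] [[2.0, 1.6], [5.2, -1.0], [-4.9, -2.8], [-2.3, 2.2]]
pot [602.8  36.9  90. ]
crocklid [548.3  96.1 182. ]
jarlid [542.9 -15.6 191. ]
coaster [517.5 306.2  20. ]
[  33   79   81   82 5149] [ 73.6 119. ] [801.9 503.7  12. ] ((73.28845977783203, 118.55769348144531), (67.07171630859375, 82.95712280273438), 11.309932708740234)
[ 463   81   97   81 4959] [513.  120.4] [ 772.  -611.5   12. ] ((513.8968505859375, 121.31332397460938), (75.10787200927734, 96.85189819335938), 85.03025817871094)
[347 109  49  31 643] [373.4 127.2] [ 755.9 -243.    12. ] ((372.2115783691406, 122.44230651855469), (47.26398849487305, 29.809654235839844), 11.309932708740234)
[247 174  25  24 483] [259.1 186. ] [616.6  40.   12. ] ((259.0, 185.5), (23.0, 24.0), 90.0)
[ 375  180   77  107 6216] [413.2 232.5] [ 495.2 -322.9   12. ] ((413.36212158203125, 231.78402709960938), (102.1390151977539, 62.066314697265625), 80.99149322509766)
[542 243  18  49 650] [552.  267.1] [ 396.9 -676.5   12. ] ((550.5, 267.0), (48.0, 17.0), 90.0)
[126 266  24  26 503] [137.4 278.5] [405.4 330.3  12. ] ((137.3599853515625, 278.5199890136719), (22.910259246826172, 22.061731338500977), 81.8698959350586)
[232 292  48  22 462] [264.6 302.3] [344.8  33.5  12. ] ((255.5, 302.5), (21.0, 47.0), 90.0)
[252 401  60  19 646] [283.  412.8] [92.4 -1.7 12. ] ((281.5, 410.0), (18.0, 59.0), 90.0)
```

Request:
play_rows --commands '[{"x":-0.0308,"y":-0.0185,"z":-0.0025,"twist":-3},{"x":-0.0616,"y":-0.037,"z":-0.005,"twist":-6},{"x":-0.0924,"y":-0.0555,"z":-0.0075,"twist":-9},{"x":-0.1232,"y":-0.074,"z":-0.01,"twist":-12},{"x":-0.154,"y":-0.0925,"z":-0.0125,"twist":-15},{"x":-0.1848,"y":-0.111,"z":-0.015,"twist":-18},{"x":-0.2156,"y":-0.1295,"z":-0.0175,"twist":-21},{"x":-0.2465,"y":-0.148,"z":-0.02,"twist":-23.5}]' --jaw 0

```text
time: 0.9
tool_pos: [389.3, 225.9, 271.6]
tcp_rot: [-3.141, -0.0, 3.091]
contact_force: [1.1, 1.1, 0.1]
grip_width: 92.1
finger_force: 0.0
```

Request:
play_rows --commands '[{"x":-0.028,"y":-0.039},{"x":-0.056,"y":-0.078},{"x":-0.084,"y":-0.117},{"x":-0.112,"y":-0.156},{"x":-0.14,"y":-0.195},{"x":-0.1671,"y":-0.2341},{"x":-0.1671,"y":-0.2341},{"x":-0.1671,"y":-0.2341}]'

```text
invalid input at $.commands[0]: expected keys x, y, z, twist
```

Run:
```python
from h import *
c=snap('wrist','w1'); o=bot.get_obs(); print(o['time'],o['tool_pos'],o['tcp_rot'],o['contact_force'],c['eye'])
e=c['eye']
for P in [(543.2,-15.5,190),(549,95,181),(603,36.7,97),(518,306,20)]: print(w2px(c,[P]).round(1))
```

```text
0.95 [392.00009591 222.54386661 271.94649479] [-3.13910193e+00  2.06405091e-03  3.09100857e+00] [ 3.77272214 -2.92478756  1.60302062] [317.66995686 230.39710655 403.0398927 ]
[[-11.4 422. ]]
[[129.8 416.7]]
[[117.7 392.6]]
[[355.  277.4]]
```

View pics/w1.png

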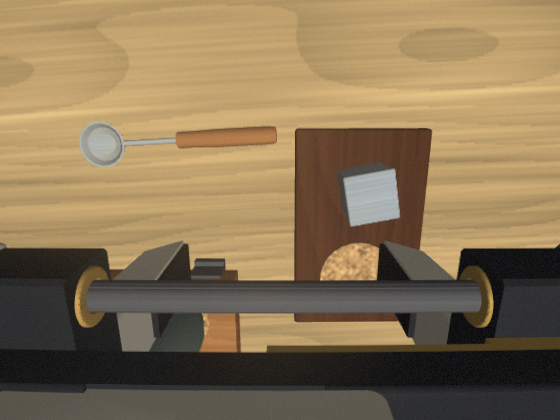

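The wrist view shows the caddy at (370,196), the coaster at (355,277) and the spoon. The jar isn't in view yet. The second move was refused because each row needs all four keys.

Request:
play_rows --commands '[{"x":-0.028,"y":-0.039,"z":0,"twist":0},{"x":-0.056,"y":-0.078,"z":0,"twist":0},{"x":-0.084,"y":-0.117,"z":0,"twist":0},{"x":-0.112,"y":-0.156,"z":0,"twist":0},{"x":-0.14,"y":-0.195,"z":0,"twist":0},{"x":-0.167,"y":-0.2342,"z":0,"twist":0},{"x":-0.167,"y":-0.2342,"z":0,"twist":0},{"x":-0.167,"y":-0.2342,"z":0,"twist":0}]'

```text
time: 1.75
tool_pos: [543.1, -15.9, 270.8]
tcp_rot: [3.141, -0.002, 3.087]
contact_force: [-0.8, 0.2, -0.6]
grip_width: 92.0
finger_force: 0.0
```

Run:
```python
from h import *
c=snap('wrist','w2'); o=bot.get_obs(); print(o['time'],o['tool_pos'],o['tcp_rot'],o['contact_force'],c['eye'])
for P in [(543.2,-15.5,190),(549,95,181),(603,36.7,97),(518,306,20)]: print(w2px(c,[P]).round(1))
```

```text
1.8 [542.77521325 -14.84860654 271.14330629] [ 3.14081954e+00 -1.57105094e-03  3.08834036e+00] [-0.36426772 -1.10499835  0.02773713] [471.75353278 -11.1796834  402.34009972]
[[282.7 224.8]]
[[449.5 219.8]]
[[342.3 250.7]]
[[575.1 137.3]]
```

View pics/w2.png

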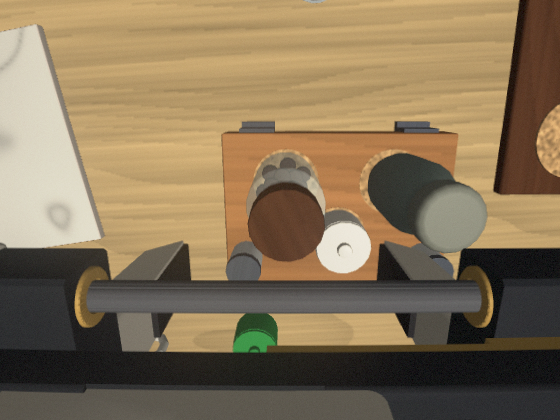

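The wrist view shows the jar's lid at (287,221), the crock's lid at (450,217) and the pot's knob at (345,251), all within about 2 mm of prediction. I'll descend on the jar and grip its lid.

Request:
play_rows --commands '[{"x":0.0005,"y":0.0008,"z":0.015,"twist":0},{"x":0.0005,"y":0.0008,"z":0.035,"twist":0},{"x":0.0005,"y":0.0008,"z":0.055,"twist":0},{"x":0.0005,"y":0.0008,"z":0.07,"twist":0},{"x":0.0005,"y":0.0008,"z":0.08,"twist":0},{"x":0.0005,"y":0.0008,"z":0.086,"twist":0},{"x":0.0005,"y":0.0008,"z":0.088,"twist":0},{"x":0.0005,"y":0.0008,"z":0.088,"twist":0}]'

```text
time: 2.6
tool_pos: [543.0, -14.2, 184.1]
tcp_rot: [3.142, 0.001, 3.089]
contact_force: [-0.1, 0.4, 0.2]
grip_width: 92.2
finger_force: 0.0
```

Request:
play_rows --commands '[{"x":0,"y":0,"z":0,"twist":0},{"x":0,"y":0,"z":0,"twist":0},{"x":0,"y":0,"z":0,"twist":0},{"x":0,"y":0,"z":0,"twist":0},{"x":0,"y":0,"z":0,"twist":0},{"x":0,"y":0,"z":0,"twist":0},{"x":0,"y":0,"z":0,"twist":0},{"x":0,"y":0,"z":0,"twist":0}]' --jaw 1

```text
time: 3.4
tool_pos: [542.9, -14.5, 183.7]
tcp_rot: [3.141, 0.0, 3.089]
contact_force: [-0.2, -0.5, 0.2]
grip_width: 49.6
finger_force: 30.0
```

Request:
play_rows --commands '[{"x":0,"y":0,"z":-0.015,"twist":0},{"x":0,"y":0,"z":-0.04,"twist":0},{"x":-0.001,"y":-0.015,"z":-0.06,"twist":0},{"x":-0.004,"y":-0.05,"z":-0.06,"twist":0},{"x":-0.007,"y":-0.095,"z":-0.06,"twist":0},{"x":-0.01,"y":-0.14,"z":-0.06,"twist":0},{"x":-0.013,"y":-0.185,"z":-0.06,"twist":0},{"x":-0.016,"y":-0.23,"z":-0.06,"twist":0}]'

```text
time: 4.2
tool_pos: [546.2, -246.7, 243.2]
tcp_rot: [3.141, -0.001, 3.089]
contact_force: [1.7, 0.6, -3.1]
grip_width: 49.6
finger_force: 30.0
```

Request:
play_rows --commands '[{"x":-0.003,"y":-0.035,"z":0,"twist":0},{"x":-0.0045,"y":-0.06,"z":0.005,"twist":0},{"x":-0.0054,"y":-0.0726,"z":0.015,"twist":0},{"x":-0.0054,"y":-0.0726,"z":0.035,"twist":0},{"x":-0.0054,"y":-0.0726,"z":0.055,"twist":0},{"x":-0.0054,"y":-0.0726,"z":0.075,"twist":0},{"x":-0.0054,"y":-0.0726,"z":0.085,"twist":0},{"x":-0.0054,"y":-0.0726,"z":0.085,"twist":0}]'

```text
time: 5.0
tool_pos: [547.6, -316.6, 156.6]
tcp_rot: [3.139, -0.004, 3.09]
contact_force: [-0.4, -0.3, -2.1]
grip_width: 49.6
finger_force: 30.0
```

Run:
```python
from h import *
c=snap('scene','s1'); o=bot.get_obs(); print(o['time'],o['tool_pos'],o['tcp_rot'],o['contact_force'],o['grip_width'])
cv2.imwrite('pics/s1c.png',cv2.resize(cv2.cvtColor(c['pixels'],cv2.COLOR_RGB2BGR)[60:280,150:370],(600,600)))
```

```text
5.05 [ 548.21876889 -317.12261729  158.10117187] [ 3.14049862e+00 -1.26687412e-03  3.08950692e+00] [-0.63443426  0.55397667 -1.4002747 ] 49.52222878659793
```

View pics/s1c.png

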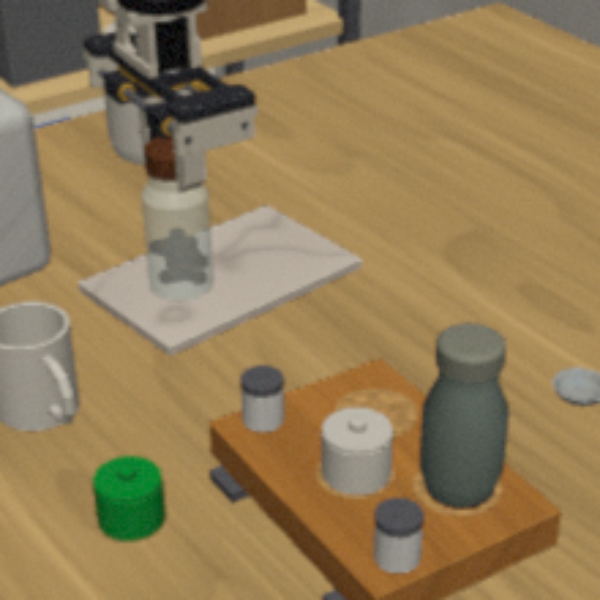

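The jar hangs upright over the slab (crop 180,240), and the step shows its empty disc. I'll lower it the last 8 mm.

Request:
play_rows --commands '[{"x":0,"y":0,"z":0.002,"twist":0},{"x":0,"y":0,"z":0.004,"twist":0},{"x":0,"y":0,"z":0.006,"twist":0},{"x":0,"y":0,"z":0.007,"twist":0},{"x":0,"y":0,"z":0.008,"twist":0},{"x":0,"y":0,"z":0.008,"twist":0},{"x":0,"y":0,"z":0.008,"twist":0},{"x":0,"y":0,"z":0.008,"twist":0}]'

```text
time: 5.85
tool_pos: [548.3, -317.9, 150.8]
tcp_rot: [3.142, 0.0, 3.089]
contact_force: [0.2, -0.5, -1.9]
grip_width: 49.6
finger_force: 30.0
```

Request:
play_rows --commands '[{"x":0,"y":0,"z":0.0005,"twist":0},{"x":0,"y":0,"z":0.001,"twist":0},{"x":0,"y":0,"z":0.001,"twist":0},{"x":0,"y":0,"z":0.001,"twist":0},{"x":0,"y":0,"z":0.001,"twist":0},{"x":0,"y":0,"z":0.001,"twist":0},{"x":0,"y":0,"z":0.001,"twist":0},{"x":0,"y":0,"z":0.001,"twist":0}]'

```text
time: 6.65
tool_pos: [548.6, -317.9, 150.7]
tcp_rot: [-3.141, 0.001, 3.089]
contact_force: [-0.5, 1.1, 4.9]
grip_width: 49.2
finger_force: 30.0
```

Request:
play_rows --commands '[{"x":0,"y":0,"z":-0.0005,"twist":0},{"x":0,"y":0,"z":-0.0005,"twist":0},{"x":0,"y":0,"z":-0.0005,"twist":0},{"x":0,"y":0,"z":-0.0005,"twist":0},{"x":0,"y":0,"z":-0.0005,"twist":0},{"x":0,"y":0,"z":-0.0005,"twist":0},{"x":0,"y":0,"z":-0.0005,"twist":0},{"x":0,"y":0,"z":-0.0007,"twist":0}]' --jaw 0

```text
time: 7.45
tool_pos: [548.3, -317.8, 150.3]
tcp_rot: [3.141, -0.0, 3.089]
contact_force: [-0.6, 1.0, 0.7]
grip_width: 92.0
finger_force: 0.0
```

Request:
play_rows --commands '[{"x":0,"y":0,"z":-0.03,"twist":0},{"x":0,"y":0,"z":-0.07,"twist":0},{"x":0.001,"y":0.025,"z":-0.09,"twist":0},{"x":0.003,"y":0.065,"z":-0.09,"twist":0},{"x":0.006,"y":0.11,"z":-0.09,"twist":0},{"x":0.008,"y":0.155,"z":-0.09,"twist":0},{"x":0.01,"y":0.2,"z":-0.09,"twist":0},{"x":0.012,"y":0.245,"z":-0.09,"twist":0}]'

```text
time: 8.25
tool_pos: [549.0, -70.8, 240.6]
tcp_rot: [3.142, 0.001, 3.089]
contact_force: [0.1, 0.3, 1.3]
grip_width: 91.8
finger_force: 0.0
```

Request:
play_rows --commands '[{"x":0.0025,"y":0.045,"z":0,"twist":0},{"x":0.005,"y":0.09,"z":0,"twist":0},{"x":0.007,"y":0.13,"z":0,"twist":0},{"x":0.0085,"y":0.156,"z":0,"twist":0},{"x":0.0092,"y":0.1679,"z":0.005,"twist":0},{"x":0.0092,"y":0.1679,"z":0.02,"twist":0},{"x":0.0092,"y":0.1679,"z":0.03,"twist":0},{"x":0.0092,"y":0.1679,"z":0.035,"twist":0}]'

```text
time: 9.05
tool_pos: [548.4, 94.8, 204.1]
tcp_rot: [-3.141, -0.002, 3.088]
contact_force: [0.5, -0.4, -0.0]
grip_width: 91.9
finger_force: 0.0
```

Run:
```python
from h import *
c=snap('wrist','w3'); o=bot.get_obs(); print(o['time'],o['tool_pos'],o['tcp_rot'],o['contact_force'],c['eye'])
for P in [(548.6,95.5,181),(603,36.7,97),(604,-15,45)]: print(w2px(c,[P]).round(1))
```

```text
9.1 [548.3316706   94.73492603 203.73245886] [-3.14123840e+00 -2.58747713e-03  3.08786005e+00] [-0.39978963  0.04229489 -0.76566189] [477.06011547  99.5020197  335.59580676]
[[283.3 263.8]]
[[209.2 286.3]]
[[164.  261.7]]
```

View pics/w3.png

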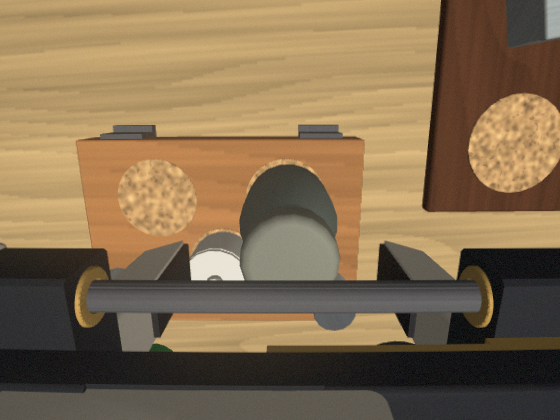

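The crock's lid is at (290,250), about 1–2 mm to +y of the gripper's centre. The empty right disc is at (157,197). I'll correct by 1 mm, descend and grip.

Request:
play_rows --commands '[{"x":0,"y":0.0012,"z":0.005,"twist":0},{"x":0,"y":0.0012,"z":0.012,"twist":0},{"x":0,"y":0.0012,"z":0.02,"twist":0},{"x":0,"y":0.0012,"z":0.026,"twist":0},{"x":0,"y":0.0012,"z":0.0284,"twist":0},{"x":0,"y":0.0012,"z":0.0284,"twist":0},{"x":0,"y":0.0012,"z":0.0284,"twist":0},{"x":0,"y":0.0012,"z":0.0284,"twist":0}]'

```text
time: 9.9
tool_pos: [549.1, 96.9, 177.4]
tcp_rot: [3.141, 0.001, 3.089]
contact_force: [-0.2, -1.2, -0.0]
grip_width: 91.9
finger_force: 0.0
```

Request:
play_rows --commands '[{"x":0,"y":0,"z":0,"twist":0},{"x":0,"y":0,"z":0,"twist":0},{"x":0,"y":0,"z":0,"twist":0},{"x":0,"y":0,"z":0,"twist":0},{"x":0,"y":0,"z":0,"twist":0},{"x":0,"y":0,"z":0,"twist":0},{"x":0,"y":0,"z":0,"twist":0},{"x":0,"y":0,"z":0,"twist":0}]' --jaw 1

```text
time: 10.7
tool_pos: [549.0, 97.0, 177.1]
tcp_rot: [3.141, 0.0, 3.089]
contact_force: [-0.1, 0.9, 0.4]
grip_width: 49.2
finger_force: 30.0
```

Run:
```python
from h import *
c=load('w3'); print('discR',px2w(c,[(157.5,197)],45.5)[0],'riser front corners',px2w(c,[(80,140),(361,138)],45).round(1))
```

```text
discR [544.01476872 -11.59424563  45.5       ] riser front corners [[492.6 -69.   45. ]
 [503.9 161.1  45. ]]
```

Request:
play_rows --commands '[{"x":0,"y":0,"z":-0.015,"twist":0},{"x":0,"y":0,"z":-0.04,"twist":0},{"x":0.002,"y":-0.012,"z":-0.06,"twist":0},{"x":0.008,"y":-0.044,"z":-0.06,"twist":0},{"x":0.016,"y":-0.086,"z":-0.06,"twist":0},{"x":0.024,"y":-0.128,"z":-0.06,"twist":0},{"x":0.032,"y":-0.17,"z":-0.06,"twist":0},{"x":0.04,"y":-0.2115,"z":-0.06,"twist":0}]'

```text
time: 11.5
tool_pos: [496.6, -113.7, 236.2]
tcp_rot: [3.141, -0.002, 3.089]
contact_force: [1.8, -0.5, -4.7]
grip_width: 49.0
finger_force: 30.0
```

Request:
play_rows --commands '[{"x":0.008,"y":-0.042,"z":0,"twist":0},{"x":0.016,"y":-0.084,"z":0,"twist":0},{"x":0.024,"y":-0.126,"z":0,"twist":0},{"x":0.032,"y":-0.167,"z":0,"twist":0},{"x":0.038,"y":-0.197,"z":0,"twist":0},{"x":0.041,"y":-0.214,"z":0,"twist":0},{"x":0.042,"y":-0.22,"z":0.01,"twist":0},{"x":0.042,"y":-0.22,"z":0.025,"twist":0}]'

```text
time: 12.3
tool_pos: [444.4, -329.9, 211.3]
tcp_rot: [3.142, 0.001, 3.088]
contact_force: [-0.2, 1.0, -5.2]
grip_width: 49.2
finger_force: 30.0
```

Request:
play_rows --commands '[{"x":0,"y":0,"z":0.02,"twist":0},{"x":0,"y":0,"z":0.04,"twist":0},{"x":0,"y":0,"z":0.055,"twist":0},{"x":0,"y":0,"z":0.063,"twist":0},{"x":0,"y":0,"z":0.067,"twist":0},{"x":0,"y":0,"z":0.068,"twist":0},{"x":0,"y":0,"z":0.068,"twist":0},{"x":0,"y":0,"z":0.068,"twist":0}]'

```text
time: 13.1
tool_pos: [444.6, -329.9, 144.5]
tcp_rot: [-3.141, 0.001, 3.089]
contact_force: [0.2, -0.4, -5.5]
grip_width: 48.9
finger_force: 30.0
```

Request:
play_rows --commands '[{"x":0,"y":0,"z":0.0005,"twist":0},{"x":0,"y":0,"z":0.001,"twist":0},{"x":0,"y":0,"z":0.001,"twist":0},{"x":0,"y":0,"z":0.001,"twist":0},{"x":0,"y":0,"z":0.001,"twist":0},{"x":0,"y":0,"z":0.001,"twist":0},{"x":0,"y":0,"z":0.001,"twist":0},{"x":0,"y":0,"z":0.001,"twist":0}]'

```text
time: 13.9
tool_pos: [444.7, -330.0, 144.0]
tcp_rot: [-3.141, 0.002, 3.089]
contact_force: [0.2, 2.1, 6.2]
grip_width: 48.8
finger_force: 30.0
```

Request:
play_rows --commands '[{"x":0,"y":0,"z":0,"twist":0},{"x":0,"y":0,"z":0,"twist":0},{"x":0,"y":0,"z":0,"twist":0},{"x":0,"y":0,"z":0,"twist":0},{"x":0,"y":0,"z":0,"twist":0},{"x":0,"y":0,"z":0,"twist":0},{"x":0,"y":0,"z":0,"twist":0},{"x":0,"y":0,"z":0,"twist":0}]' --jaw 0

```text
time: 14.7
tool_pos: [444.4, -329.8, 143.0]
tcp_rot: [3.142, 0.0, 3.089]
contact_force: [-0.3, -0.1, -0.0]
grip_width: 91.9
finger_force: 0.0
```

Request:
play_rows --commands '[{"x":0,"y":0,"z":-0.04,"twist":0},{"x":0,"y":0,"z":-0.077,"twist":0},{"x":-0.007,"y":0.0187,"z":-0.077,"twist":0},{"x":-0.021,"y":0.0562,"z":-0.077,"twist":0},{"x":-0.0362,"y":0.0974,"z":-0.077,"twist":0},{"x":-0.0516,"y":0.1387,"z":-0.077,"twist":0},{"x":-0.067,"y":0.1799,"z":-0.077,"twist":0},{"x":-0.0824,"y":0.2211,"z":-0.077,"twist":0}]'

```text
time: 15.5
tool_pos: [538.7, -111.6, 220.2]
tcp_rot: [-3.142, 0.0, 3.089]
contact_force: [1.1, -0.3, 0.6]
grip_width: 91.9
finger_force: 0.0
```

Request:
play_rows --commands '[{"x":-0.0157,"y":0.0422,"z":0,"twist":0},{"x":-0.0314,"y":0.0844,"z":0,"twist":0},{"x":-0.0453,"y":0.1218,"z":0,"twist":0},{"x":-0.054,"y":0.1452,"z":0.01,"twist":0},{"x":-0.057,"y":0.1537,"z":0.03,"twist":0},{"x":-0.057,"y":0.1537,"z":0.055,"twist":0},{"x":-0.057,"y":0.1537,"z":0.075,"twist":0},{"x":-0.057,"y":0.1537,"z":0.085,"twist":0}]'

```text
time: 16.3
tool_pos: [602.3, 37.4, 133.0]
tcp_rot: [3.142, -0.003, 3.089]
contact_force: [1.2, -0.1, -0.4]
grip_width: 91.6
finger_force: 0.0
```

Run:
```python
from h import *
c=snap('top','t2'); o=bot.get_obs(); print(o['time'],o['tool_pos'],o['tcp_rot'],o['contact_force'])
im=cv2.cvtColor(c['pixels'],cv2.COLOR_RGB2BGR)[140:320,200:440]
cv2.imwrite('pics/t2c.png',cv2.resize(im,(800,600),interpolation=cv2.INTER_CUBIC))
```

```text
16.35 [602.03006333  37.29430089 132.22162432] [ 3.14143219 -0.00426219  3.08895998] [-0.48031934 -0.59531425 -0.83661332]
```

View pics/t2c.png

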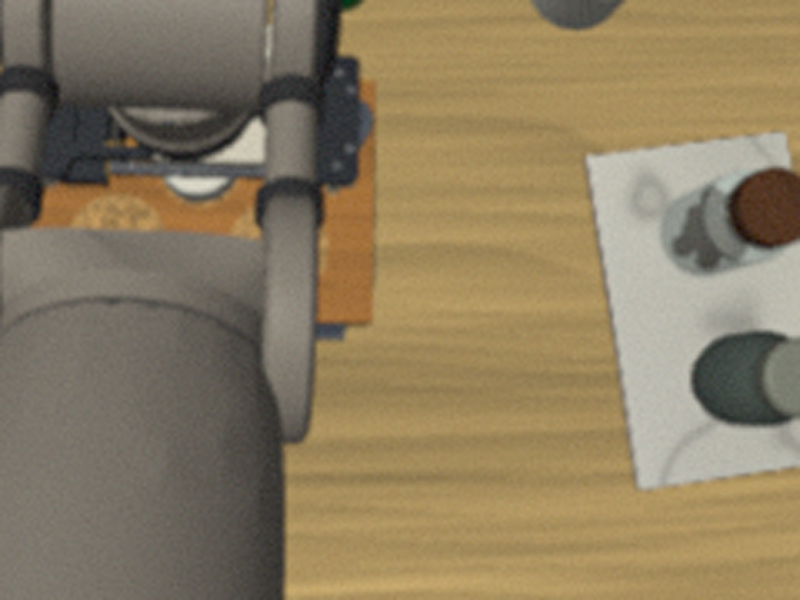

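The jar (crop 700,230) and the crock (750,380) stand upright, wholly on the slab. Next I'll descend on the pot.

Request:
play_rows --commands '[{"x":0,"y":0,"z":0.01,"twist":0},{"x":0,"y":0,"z":0.022,"twist":0},{"x":0,"y":0,"z":0.034,"twist":0},{"x":0,"y":0,"z":0.045,"twist":0},{"x":0,"y":0,"z":0.053,"twist":0},{"x":0,"y":0,"z":0.058,"twist":0},{"x":0,"y":0,"z":0.06,"twist":0},{"x":0,"y":0,"z":0.06,"twist":0}]'

```text
time: 17.15
tool_pos: [603.3, 37.2, 74.9]
tcp_rot: [3.142, 0.0, 3.089]
contact_force: [-0.2, 0.6, -0.0]
grip_width: 91.6
finger_force: 0.0
```

Request:
play_rows --commands '[{"x":0,"y":0,"z":0,"twist":0},{"x":0,"y":0,"z":0,"twist":0},{"x":0,"y":0,"z":0,"twist":0},{"x":0,"y":0,"z":0,"twist":0},{"x":0,"y":0,"z":0,"twist":0},{"x":0,"y":0,"z":0,"twist":0},{"x":0,"y":0,"z":0,"twist":0},{"x":0,"y":0,"z":0,"twist":0}]' --jaw 1

```text
time: 17.95
tool_pos: [603.3, 37.3, 75.2]
tcp_rot: [3.141, 0.0, 3.089]
contact_force: [-0.5, 0.4, 1.8]
grip_width: 53.1
finger_force: 30.0
```

Run:
```python
from fit import *
c=load('w3'); print('coaster w3',px2w(c,[(517,143)],20)[0].round(1))
from fit import rect
c=load('w1')
c['rotation']=np.array(c['rotation'])
p,e=rect(c,[(400,214),(350,226),(341,177),(395,168)],66,52,52); print('caddy w1',p.round(3),e.tolist())
print(px2w(c,[(295,128),(431,129)],16).round(1))
# coaster edges in top0 by colour
c=load('top0'); h=cv2.cvtColor(c['pixels'],cv2.COLOR_RGB2HSV)[205:256,121:174]
m=(h[...,2]>110).astype(np.uint8); 
n,l,st,ce=cv2.connectedComponentsWithStats(cv2.morphologyEx(m,cv2.MORPH_CLOSE,np.ones((5,5)))); i=1+st[1:,4].argmax(); print(st[i]); print('coaster',px2w(c,[ce[i]+[121,205]],20)[0].round(1), px2w(c,[(ce[i]+[121,205])],20)[0].round(1))
```

```text
coaster w3 [517.5 307.2  20. ]
caddy w1 [4.06944e+02 3.12785e+02 1.57000e-01] [[2.3, 0.8], [0.3, -0.4], [-0.3, 0.2], [-2.2, -0.7]]
[[339.7 241.6  16. ]
 [347.8 388.5  16. ]]
[   7    6   38   39 1132]
coaster [517.7 306.8  20. ] [517.7 306.8  20. ]
```

Request:
play_rows --commands '[{"x":0,"y":0,"z":-0.015,"twist":0},{"x":0,"y":0,"z":-0.04,"twist":0},{"x":0.0045,"y":0.012,"z":-0.05,"twist":0},{"x":0.017,"y":0.045,"z":-0.05,"twist":0},{"x":0.032,"y":0.085,"z":-0.05,"twist":0},{"x":0.047,"y":0.125,"z":-0.05,"twist":0},{"x":0.062,"y":0.165,"z":-0.05,"twist":0},{"x":0.077,"y":0.205,"z":-0.05,"twist":0}]'

```text
time: 18.75
tool_pos: [535.6, 248.0, 124.5]
tcp_rot: [-3.142, -0.001, 3.089]
contact_force: [1.4, -0.0, -1.6]
grip_width: 53.3
finger_force: 30.0
```

Request:
play_rows --commands '[{"x":0.013,"y":0.035,"z":0,"twist":0},{"x":0.02,"y":0.053,"z":0.003,"twist":0},{"x":0.0224,"y":0.0592,"z":0.015,"twist":0},{"x":0.0224,"y":0.0592,"z":0.035,"twist":0},{"x":0.0224,"y":0.0592,"z":0.053,"twist":0},{"x":0.0224,"y":0.0592,"z":0.065,"twist":0},{"x":0.0224,"y":0.0592,"z":0.071,"twist":0},{"x":0.0224,"y":0.0592,"z":0.073,"twist":0}]'

```text
time: 19.55
tool_pos: [517.8, 305.7, 51.2]
tcp_rot: [-3.141, -0.001, 3.088]
contact_force: [-0.3, -0.0, -1.6]
grip_width: 53.6
finger_force: 30.0
```

Request:
play_rows --commands '[{"x":0,"y":0,"z":0.0005,"twist":0},{"x":0,"y":0,"z":0.001,"twist":0},{"x":0,"y":0,"z":0.0015,"twist":0},{"x":0,"y":0,"z":0.002,"twist":0},{"x":0,"y":0,"z":0.002,"twist":0},{"x":0,"y":0,"z":0.002,"twist":0},{"x":0,"y":0,"z":0.002,"twist":0},{"x":0,"y":0,"z":0.002,"twist":0}]'

```text
time: 20.35
tool_pos: [518.0, 306.3, 50.2]
tcp_rot: [3.141, 0.0, 3.089]
contact_force: [-0.8, 0.5, -0.8]
grip_width: 53.7
finger_force: 30.0
```

Request:
play_rows --commands '[{"x":0,"y":0,"z":0.0004,"twist":0},{"x":0,"y":0,"z":0.0008,"twist":0},{"x":0,"y":0,"z":0.001,"twist":0},{"x":0,"y":0,"z":0.001,"twist":0},{"x":0,"y":0,"z":0.001,"twist":0},{"x":0,"y":0,"z":0.001,"twist":0},{"x":0,"y":0,"z":0.001,"twist":0},{"x":0,"y":0,"z":0.001,"twist":0}]'

```text
time: 21.15
tool_pos: [518.0, 306.3, 50.1]
tcp_rot: [3.141, 0.001, 3.089]
contact_force: [-2.3, -2.4, 7.2]
grip_width: 53.5
finger_force: 30.0
```

Request:
play_rows --commands '[{"x":0,"y":0,"z":0,"twist":0},{"x":0,"y":0,"z":0,"twist":0},{"x":0,"y":0,"z":0,"twist":0},{"x":0,"y":0,"z":0,"twist":0},{"x":0,"y":0,"z":0,"twist":0},{"x":0,"y":0,"z":0,"twist":0},{"x":0,"y":0,"z":0,"twist":0},{"x":0,"y":0,"z":0,"twist":0}]' --jaw 0

```text
time: 21.95
tool_pos: [518.0, 306.3, 49.1]
tcp_rot: [3.142, 0.0, 3.089]
contact_force: [-0.5, 0.8, 0.5]
grip_width: 92.2
finger_force: 0.0
```

Request:
play_rows --commands '[{"x":0,"y":0,"z":-0.03,"twist":0},{"x":0,"y":0,"z":-0.065,"twist":0},{"x":0.01,"y":0,"z":-0.081,"twist":-2},{"x":0.04,"y":0,"z":-0.081,"twist":-5},{"x":0.075,"y":0,"z":-0.081,"twist":-8},{"x":0.1,"y":0,"z":-0.081,"twist":-11},{"x":0.11,"y":0,"z":-0.081,"twist":-11},{"x":0.11,"y":0,"z":-0.081,"twist":-11}]'

```text
time: 22.75
tool_pos: [407.5, 312.3, 130.4]
tcp_rot: [3.141, 0.0, -3.002]
contact_force: [0.2, -0.3, -0.7]
grip_width: 91.7
finger_force: 0.0
```

Run:
```python
from h import *
c=snap('wrist','w4'); o=bot.get_obs(); print(o['time'],o['tool_pos'],o['tcp_rot'],o['contact_force'])
print(w2px(c,[(408,311.8,66),(408,311.8,16),(517.7,306,20)]).round(1))
```

```text
22.8 [408.73917349 312.34924198 130.42465965] [ 3.14121237e+00  1.47766654e-03 -3.00285606e+00] [0.78540435 0.57905011 0.06300544]
[[281.5 233.9]
 [281.8 210. ]
 [255.9 340.5]]
```

View pics/w4.png

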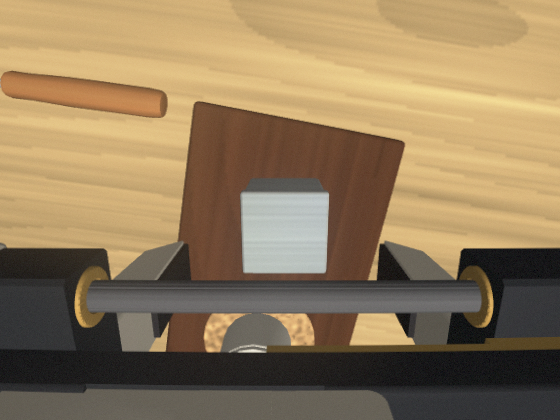

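The caddy's top is centred at (285,232) with its sides square to the gripper, and the pot stands on the coaster at (257,338). I'll descend and grip.

Request:
play_rows --commands '[{"x":0,"y":0,"z":0.015,"twist":0},{"x":0,"y":0,"z":0.035,"twist":0},{"x":0,"y":0,"z":0.053,"twist":0},{"x":0,"y":0,"z":0.068,"twist":0},{"x":0,"y":0,"z":0.077,"twist":0},{"x":0,"y":0,"z":0.082,"twist":0},{"x":0,"y":0,"z":0.083,"twist":0},{"x":0,"y":0,"z":0.083,"twist":0}]'

```text
time: 23.6
tool_pos: [408.6, 312.2, 47.3]
tcp_rot: [3.141, 0.001, -3.003]
contact_force: [-0.9, -1.1, 0.1]
grip_width: 92.0
finger_force: 0.0
```

Request:
play_rows --commands '[{"x":0,"y":0,"z":0,"twist":0},{"x":0,"y":0,"z":0,"twist":0},{"x":0,"y":0,"z":0,"twist":0},{"x":0,"y":0,"z":0,"twist":0},{"x":0,"y":0,"z":0,"twist":0},{"x":0,"y":0,"z":0,"twist":0},{"x":0,"y":0,"z":0,"twist":0},{"x":0,"y":0,"z":0,"twist":0}]' --jaw 1

```text
time: 24.4
tool_pos: [408.1, 312.1, 47.1]
tcp_rot: [3.141, 0.0, -3.002]
contact_force: [-0.8, 0.1, 1.5]
grip_width: 51.5
finger_force: 30.0
```

Request:
play_rows --commands '[{"x":0,"y":0,"z":-0.02,"twist":0},{"x":0,"y":0,"z":-0.05,"twist":0},{"x":-0.0047,"y":-0.009,"z":-0.07,"twist":0},{"x":-0.0202,"y":-0.039,"z":-0.07,"twist":0},{"x":-0.0404,"y":-0.078,"z":-0.07,"twist":0},{"x":-0.0605,"y":-0.117,"z":-0.07,"twist":0},{"x":-0.0807,"y":-0.156,"z":-0.07,"twist":0},{"x":-0.1009,"y":-0.1948,"z":-0.07,"twist":0}]'

```text
time: 25.2
tool_pos: [535.4, 131.5, 116.6]
tcp_rot: [3.141, -0.001, -3.002]
contact_force: [1.2, -0.5, -2.1]
grip_width: 51.6
finger_force: 30.0
```

Request:
play_rows --commands '[{"x":-0.019,"y":-0.0367,"z":0,"twist":3},{"x":-0.0353,"y":-0.0682,"z":0,"twist":6},{"x":-0.0472,"y":-0.0913,"z":0,"twist":9},{"x":-0.0543,"y":-0.1049,"z":0,"twist":11},{"x":-0.0543,"y":-0.1049,"z":0.008,"twist":11},{"x":-0.0543,"y":-0.1049,"z":0.02,"twist":11},{"x":-0.0543,"y":-0.1049,"z":0.032,"twist":11},{"x":-0.0543,"y":-0.1049,"z":0.038,"twist":11}]'

```text
time: 26.0
tool_pos: [601.7, 38.1, 76.9]
tcp_rot: [3.141, -0.004, 3.091]
contact_force: [0.2, -0.6, -2.0]
grip_width: 51.2
finger_force: 30.0
```

Request:
play_rows --commands '[{"x":0,"y":0,"z":0.0005,"twist":0},{"x":0,"y":0,"z":0.001,"twist":0},{"x":0,"y":0,"z":0.0015,"twist":0},{"x":0,"y":0,"z":0.002,"twist":0},{"x":0,"y":0,"z":0.0022,"twist":0},{"x":0,"y":0,"z":0.0022,"twist":0},{"x":0,"y":0,"z":0.0022,"twist":0},{"x":0,"y":0,"z":0.0022,"twist":0}]'

```text
time: 26.8
tool_pos: [603.4, 36.7, 76.9]
tcp_rot: [3.142, 0.0, 3.089]
contact_force: [0.2, 0.5, -2.8]
grip_width: 51.4
finger_force: 30.0
```

Request:
play_rows --commands '[{"x":0,"y":0,"z":0.0004,"twist":0},{"x":0,"y":0,"z":0.0008,"twist":0},{"x":0,"y":0,"z":0.001,"twist":0},{"x":0,"y":0,"z":0.001,"twist":0},{"x":0,"y":0,"z":0.001,"twist":0},{"x":0,"y":0,"z":0.001,"twist":0},{"x":0,"y":0,"z":0.001,"twist":0},{"x":0,"y":0,"z":0.001,"twist":0}]'

```text
time: 27.6
tool_pos: [603.4, 36.8, 76.1]
tcp_rot: [3.142, 0.0, 3.089]
contact_force: [-3.0, 0.9, 4.3]
grip_width: 51.4
finger_force: 30.0
```

Request:
play_rows --commands '[{"x":0,"y":0,"z":0,"twist":0},{"x":0,"y":0,"z":0,"twist":0},{"x":0,"y":0,"z":0,"twist":0},{"x":0,"y":0,"z":0,"twist":0},{"x":0,"y":0,"z":0,"twist":0},{"x":0,"y":0,"z":0,"twist":0},{"x":0,"y":0,"z":0,"twist":0},{"x":0,"y":0,"z":0,"twist":0}]' --jaw 0

```text
time: 28.4
tool_pos: [603.4, 36.8, 75.8]
tcp_rot: [3.142, 0.0, 3.089]
contact_force: [-0.2, 0.2, -0.2]
grip_width: 91.9
finger_force: 0.0
```

Request:
play_rows --commands '[{"x":0,"y":0,"z":-0.04,"twist":0},{"x":0,"y":0,"z":-0.09,"twist":0},{"x":0.0075,"y":-0.02,"z":-0.13,"twist":0},{"x":0.0224,"y":-0.06,"z":-0.144,"twist":0},{"x":0.0381,"y":-0.102,"z":-0.144,"twist":0},{"x":0.0538,"y":-0.144,"z":-0.144,"twist":0},{"x":0.0694,"y":-0.186,"z":-0.144,"twist":0},{"x":0.0851,"y":-0.228,"z":-0.144,"twist":0}]'

```text
time: 29.2
tool_pos: [505.5, -187.9, 220.1]
tcp_rot: [-3.141, 0.001, 3.089]
contact_force: [0.3, -0.2, 0.7]
grip_width: 91.6
finger_force: 0.0
```

Request:
play_rows --commands '[{"x":0.016,"y":-0.042,"z":0,"twist":0},{"x":0.031,"y":-0.084,"z":0,"twist":0},{"x":0.044,"y":-0.118,"z":0,"twist":0},{"x":0.0515,"y":-0.138,"z":0,"twist":0},{"x":0.0547,"y":-0.1465,"z":0,"twist":0},{"x":0.0547,"y":-0.1465,"z":0.01,"twist":0},{"x":0.0547,"y":-0.1465,"z":0.02,"twist":0},{"x":0.0547,"y":-0.1465,"z":0.02,"twist":0}]'

```text
time: 30.0
tool_pos: [443.9, -327.8, 197.7]
tcp_rot: [3.139, -0.003, 3.091]
contact_force: [-1.1, 0.4, -0.1]
grip_width: 91.7
finger_force: 0.0
```

Run:
```python
from h import *
c=snap('top','t3'); o=bot.get_obs(); print(o['time'],o['tool_pos'],o['tcp_rot'],o['contact_force'])
im=cv2.cvtColor(c['pixels'],cv2.COLOR_RGB2BGR)[140:320,100:340]
cv2.imwrite('pics/t3c.png',cv2.resize(im,(800,600),interpolation=cv2.INTER_CUBIC))
```

```text
30.05 [ 444.20297126 -328.21443269  198.56573215] [ 3.13956116e+00 -1.82247971e-03  3.09063735e+00] [0.46209631 0.37831907 0.56079575]
```

View pics/t3c.png

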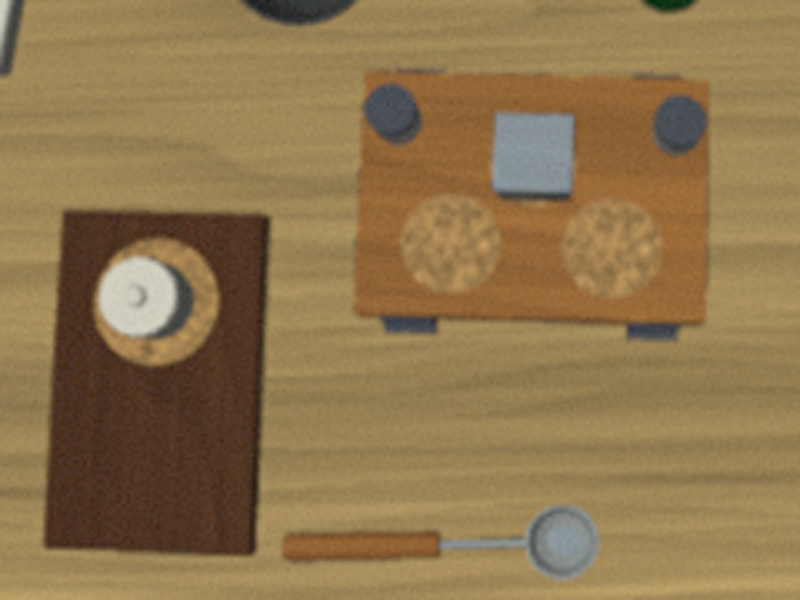

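The pot's lid is at (138,297) over the coaster at (157,302), which is parallax. The caddy is at (533,153) on the rear disc, the tins are untouched, and the front discs are at (450,244) and (612,248).

Run:
```python
from fit import *
c=load('top0' if 0 else 't3'); u=lambda L:[((x+.5)/3.3333+99.5,(y+.5)/3.3333+139.5) for x,y in L]
p,e=rect(c,u([(495,113),(574,115),(572,193),(491,190)]),95.5,52,52);print('caddy',p.round(3),e.tolist())
for n,q,z in [('pot',(138,297),64),('coaster',(156.5,302),20),('L',(450.5,244),45.3),('R',(612.5,248),45.3)]: print(n,px2w(c,u([q]),z)[0].round(1))
h=cv2.cvtColor(c['pixels'],cv2.COLOR_RGB2HSV)
print('discs by hue: ', h[213,235],h[213,260])
def cen(x0,x1,y0,y1,f,z):
    a=c['pixels'][y0:y1,x0:x1].astype(float); m=f(a).astype(np.uint8); m=cv2.morphologyEx(m,cv2.MORPH_CLOSE,np.ones((5,5)))
    n,l,st,ce=cv2.connectedComponentsWithStats(m); i=1+st[1:,4].argmax(); return st[i].tolist(),px2w(c,[ce[i]+[x0,y0]],z)[0].round(1)
print(cen(216,254,194,232,lambda a:a[...,1]>105,45.3),cen(265,302,194,234,lambda a:a[...,1]>105,45.3))
print('pot',cen(122,165,208,250,lambda a:a[...,2]>115,62))
```

```text
caddy [ 6.02709e+02  3.60160e+01 -5.90000e-02] [[0.6, 0.2], [0.2, -0.2], [-0.3, 0.2], [-0.6, -0.2]]
pot [517.8 304.8  64. ]
coaster [517.5 306.2  20. ]
L [550.2  95.4  45.3]
R [544.5 -15.   45.3]
discs by hue:  [ 18 133 174] [ 16 160 151]
([0, 0, 38, 38, 1134], array([552.7,  94.4,  45.3])) ([0, 0, 37, 40, 1394], array([545.7, -15.3,  45.3]))
pot ([7, 9, 24, 24, 454], array([518.6, 306. ,  62. ]))
```

Everything is placed to about 1 mm. Next I'll re-grip the crock.

Request:
play_rows --commands '[{"x":0,"y":0,"z":0.008,"twist":0},{"x":0,"y":0,"z":0.02,"twist":0},{"x":0,"y":0,"z":0.034,"twist":0},{"x":0,"y":0,"z":0.046,"twist":0},{"x":0,"y":0,"z":0.053,"twist":0},{"x":0,"y":0,"z":0.0565,"twist":0},{"x":0,"y":0,"z":0.0565,"twist":0},{"x":0,"y":0,"z":0.0565,"twist":0}]'

```text
time: 30.85
tool_pos: [444.3, -330.1, 143.7]
tcp_rot: [-3.141, 0.001, 3.089]
contact_force: [0.1, 0.5, -0.2]
grip_width: 91.6
finger_force: 0.0
```

Request:
play_rows --commands '[{"x":0,"y":0,"z":0,"twist":0},{"x":0,"y":0,"z":0,"twist":0},{"x":0,"y":0,"z":0,"twist":0},{"x":0,"y":0,"z":0,"twist":0},{"x":0,"y":0,"z":0,"twist":0},{"x":0,"y":0,"z":0,"twist":0},{"x":0,"y":0,"z":0,"twist":0},{"x":0,"y":0,"z":0,"twist":0}]' --jaw 1

```text
time: 31.65
tool_pos: [444.1, -329.7, 143.3]
tcp_rot: [3.141, 0.0, 3.089]
contact_force: [-0.8, 0.7, 1.2]
grip_width: 48.9
finger_force: 30.0
```

Request:
play_rows --commands '[{"x":0,"y":0,"z":-0.025,"twist":0},{"x":0,"y":0,"z":-0.065,"twist":0},{"x":-0.002,"y":0.01,"z":-0.1,"twist":0},{"x":-0.0077,"y":0.04,"z":-0.1,"twist":0},{"x":-0.0157,"y":0.082,"z":-0.1,"twist":0},{"x":-0.0238,"y":0.124,"z":-0.1,"twist":0},{"x":-0.0319,"y":0.166,"z":-0.1,"twist":0},{"x":-0.0399,"y":0.208,"z":-0.1,"twist":0}]'

```text
time: 32.45
tool_pos: [494.4, -122.5, 242.4]
tcp_rot: [3.141, -0.002, 3.088]
contact_force: [0.5, 0.4, -5.2]
grip_width: 49.0
finger_force: 30.0
```

Request:
play_rows --commands '[{"x":-0.0081,"y":0.042,"z":0,"twist":0},{"x":-0.0161,"y":0.084,"z":0,"twist":0},{"x":-0.0242,"y":0.126,"z":0,"twist":0},{"x":-0.0319,"y":0.166,"z":0,"twist":0},{"x":-0.0376,"y":0.196,"z":0,"twist":0},{"x":-0.0411,"y":0.214,"z":0,"twist":0},{"x":-0.0427,"y":0.2224,"z":0,"twist":0},{"x":-0.0427,"y":0.2224,"z":0,"twist":0}]'

```text
time: 33.25
tool_pos: [548.9, 96.2, 242.5]
tcp_rot: [-3.141, -0.002, 3.09]
contact_force: [0.0, -0.4, -4.9]
grip_width: 48.9
finger_force: 30.0
```

Request:
play_rows --commands '[{"x":0,"y":0,"z":0.01,"twist":0},{"x":0,"y":0,"z":0.025,"twist":0},{"x":0,"y":0,"z":0.042,"twist":0},{"x":0,"y":0,"z":0.054,"twist":0},{"x":0,"y":0,"z":0.061,"twist":0},{"x":0,"y":0,"z":0.064,"twist":0},{"x":0,"y":0,"z":0.0655,"twist":0},{"x":0,"y":0,"z":0.0655,"twist":0}]'

```text
time: 34.05
tool_pos: [549.5, 95.5, 178.1]
tcp_rot: [3.142, 0.001, 3.089]
contact_force: [0.3, -0.1, -4.4]
grip_width: 49.0
finger_force: 30.0
```

Request:
play_rows --commands '[{"x":0,"y":0,"z":0.0005,"twist":0},{"x":0,"y":0,"z":0.001,"twist":0},{"x":0,"y":0,"z":0.0012,"twist":0},{"x":0,"y":0,"z":0.0012,"twist":0},{"x":0,"y":0,"z":0.0012,"twist":0},{"x":0,"y":0,"z":0.0012,"twist":0},{"x":0,"y":0,"z":0.0012,"twist":0},{"x":0,"y":0,"z":0.0012,"twist":0}]'

```text
time: 34.85
tool_pos: [549.2, 95.6, 176.6]
tcp_rot: [3.142, 0.0, 3.089]
contact_force: [0.2, -0.1, -4.9]
grip_width: 49.0
finger_force: 30.0
```

Request:
play_rows --commands '[{"x":0,"y":0,"z":0.0004,"twist":0},{"x":0,"y":0,"z":0.0008,"twist":0},{"x":0,"y":0,"z":0.001,"twist":0},{"x":0,"y":0,"z":0.001,"twist":0},{"x":0,"y":0,"z":0.001,"twist":0},{"x":0,"y":0,"z":0.001,"twist":0},{"x":0,"y":0,"z":0.001,"twist":0},{"x":0,"y":0,"z":0.001,"twist":0}]'

```text
time: 35.65
tool_pos: [549.6, 95.7, 176.3]
tcp_rot: [3.141, 0.001, 3.089]
contact_force: [-0.9, 0.2, 4.4]
grip_width: 49.1
finger_force: 30.0
```

Request:
play_rows --commands '[{"x":0,"y":0,"z":0,"twist":0},{"x":0,"y":0,"z":0,"twist":0},{"x":0,"y":0,"z":0,"twist":0},{"x":0,"y":0,"z":0,"twist":0},{"x":0,"y":0,"z":0,"twist":0},{"x":0,"y":0,"z":0,"twist":0},{"x":0,"y":0,"z":0,"twist":0},{"x":0,"y":0,"z":0,"twist":0}]' --jaw 0

```text
time: 36.45
tool_pos: [549.2, 95.6, 175.6]
tcp_rot: [3.142, 0.0, 3.089]
contact_force: [0.5, -0.3, 1.1]
grip_width: 91.5
finger_force: 0.0
```

Request:
play_rows --commands '[{"x":0,"y":0,"z":-0.025,"twist":0},{"x":0,"y":0,"z":-0.055,"twist":0},{"x":0.001,"y":-0.02,"z":-0.065,"twist":0},{"x":0.003,"y":-0.06,"z":-0.065,"twist":0},{"x":0.005,"y":-0.102,"z":-0.065,"twist":0},{"x":0.007,"y":-0.144,"z":-0.065,"twist":0},{"x":0.0092,"y":-0.186,"z":-0.065,"twist":0},{"x":0.0114,"y":-0.228,"z":-0.065,"twist":0}]'

```text
time: 37.25
tool_pos: [525.4, -133.0, 240.8]
tcp_rot: [3.142, 0.0, 3.089]
contact_force: [-0.3, 0.1, -0.1]
grip_width: 91.9
finger_force: 0.0
```

Request:
play_rows --commands '[{"x":0.002,"y":-0.042,"z":0,"twist":0},{"x":0.004,"y":-0.084,"z":0,"twist":0},{"x":0.006,"y":-0.124,"z":0,"twist":0},{"x":0.0078,"y":-0.155,"z":0,"twist":0},{"x":0.0088,"y":-0.175,"z":0,"twist":0},{"x":0.0092,"y":-0.185,"z":0.005,"twist":0},{"x":0.0092,"y":-0.185,"z":0.015,"twist":0},{"x":0.0092,"y":-0.185,"z":0.025,"twist":0}]'

```text
time: 38.05
tool_pos: [507.0, -314.4, 214.5]
tcp_rot: [3.14, -0.001, 3.09]
contact_force: [-0.3, 0.1, -0.2]
grip_width: 91.6
finger_force: 0.0
```

Request:
play_rows --commands '[{"x":0,"y":0,"z":0.015,"twist":0},{"x":0,"y":0,"z":0.03,"twist":0},{"x":0,"y":0,"z":0.044,"twist":0},{"x":0,"y":0,"z":0.055,"twist":0},{"x":0,"y":0,"z":0.062,"twist":0},{"x":0,"y":0,"z":0.065,"twist":0},{"x":0,"y":0,"z":0.065,"twist":0},{"x":0,"y":0,"z":0.065,"twist":0}]'

```text
time: 38.85
tool_pos: [507.2, -315.8, 151.1]
tcp_rot: [-3.141, 0.001, 3.089]
contact_force: [0.0, 0.3, -0.2]
grip_width: 92.1
finger_force: 0.0
```

Request:
play_rows --commands '[{"x":0,"y":0,"z":0,"twist":0},{"x":0,"y":0,"z":0,"twist":0},{"x":0,"y":0,"z":0,"twist":0},{"x":0,"y":0,"z":0,"twist":0},{"x":0,"y":0,"z":0,"twist":0},{"x":0,"y":0,"z":0,"twist":0},{"x":0,"y":0,"z":0,"twist":0},{"x":0,"y":0,"z":0,"twist":0}]' --jaw 1

```text
time: 39.65
tool_pos: [506.9, -315.7, 150.6]
tcp_rot: [3.141, -0.0, 3.089]
contact_force: [0.1, -0.2, -0.1]
grip_width: 32.5
finger_force: 0.0
```

My x sign was wrong on that leg. The gripper closed on air 41 mm short of the jar, with no contact forces. I'll open, rise and shift over the jar, then check before descending.

Request:
play_rows --commands '[{"x":0,"y":0,"z":-0.02,"twist":0},{"x":0,"y":0,"z":-0.05,"twist":0},{"x":0,"y":0,"z":-0.07,"twist":0},{"x":0,"y":0,"z":-0.07,"twist":0},{"x":-0.015,"y":0,"z":-0.07,"twist":0},{"x":-0.033,"y":0,"z":-0.07,"twist":0},{"x":-0.0412,"y":0,"z":-0.07,"twist":0},{"x":-0.0412,"y":0,"z":-0.07,"twist":0}]' --jaw 0

```text
time: 40.45
tool_pos: [548.4, -317.6, 219.3]
tcp_rot: [3.141, -0.001, 3.09]
contact_force: [-0.5, -0.1, -0.7]
grip_width: 90.0
finger_force: 0.0
```

Run:
```python
from h import *
c=snap('wrist','w5'); o=bot.get_obs(); print(o['time'],o['tool_pos'],o['grip_width'],o['contact_force'])
print(w2px(c,[(548,-318,157)]).round(1))
```

```text
40.5 [ 547.77925793 -317.57520804  219.40413421] 90.85022466100176 [ 0.39525511  0.69223049 -0.00308274]
[[281.2 234.3]]
```

View pics/w5.png

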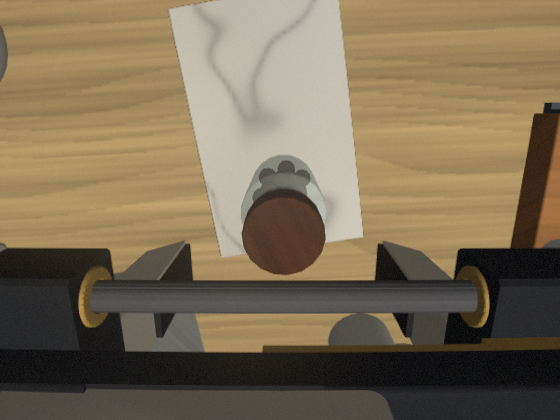

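The jar is undisturbed, with its lid at (284,232) centred between the fingers. I'll descend and grip.

Request:
play_rows --commands '[{"x":0,"y":0,"z":0.012,"twist":0},{"x":0,"y":0,"z":0.03,"twist":0},{"x":0,"y":0,"z":0.047,"twist":0},{"x":0,"y":0,"z":0.06,"twist":0},{"x":0,"y":0,"z":0.067,"twist":0},{"x":0,"y":0,"z":0.07,"twist":0},{"x":0,"y":0,"z":0.07,"twist":0},{"x":0,"y":0,"z":0.07,"twist":0}]'

```text
time: 41.3
tool_pos: [548.4, -318.1, 151.3]
tcp_rot: [-3.141, 0.001, 3.089]
contact_force: [0.2, -0.0, 0.3]
grip_width: 91.9
finger_force: 0.0
```

Request:
play_rows --commands '[{"x":0,"y":0,"z":0,"twist":0},{"x":0,"y":0,"z":0,"twist":0},{"x":0,"y":0,"z":0,"twist":0},{"x":0,"y":0,"z":0,"twist":0},{"x":0,"y":0,"z":0,"twist":0},{"x":0,"y":0,"z":0,"twist":0},{"x":0,"y":0,"z":0,"twist":0},{"x":0,"y":0,"z":0,"twist":0}]' --jaw 1

```text
time: 42.1
tool_pos: [548.1, -317.9, 150.6]
tcp_rot: [3.141, 0.0, 3.089]
contact_force: [0.2, -0.4, 0.1]
grip_width: 49.4
finger_force: 30.0
```

Request:
play_rows --commands '[{"x":0,"y":0,"z":-0.025,"twist":0},{"x":0,"y":0,"z":-0.065,"twist":0},{"x":0.0007,"y":0.01,"z":-0.095,"twist":0},{"x":0.0027,"y":0.04,"z":-0.095,"twist":0},{"x":0.0056,"y":0.082,"z":-0.095,"twist":0},{"x":0.0084,"y":0.124,"z":-0.095,"twist":0},{"x":0.0113,"y":0.166,"z":-0.095,"twist":0},{"x":0.0141,"y":0.208,"z":-0.095,"twist":0}]'

```text
time: 42.9
tool_pos: [544.3, -107.8, 245.2]
tcp_rot: [3.141, -0.001, 3.089]
contact_force: [1.1, 0.4, -2.0]
grip_width: 49.4
finger_force: 30.0
```

Request:
play_rows --commands '[{"x":0.0027,"y":0.04,"z":0,"twist":0},{"x":0.0048,"y":0.07,"z":0,"twist":0},{"x":0.006,"y":0.088,"z":0,"twist":0},{"x":0.0064,"y":0.0944,"z":0,"twist":0},{"x":0.0064,"y":0.0944,"z":0.008,"twist":0},{"x":0.0064,"y":0.0944,"z":0.022,"twist":0},{"x":0.0064,"y":0.0944,"z":0.036,"twist":0},{"x":0.0064,"y":0.0944,"z":0.046,"twist":0}]'

```text
time: 43.7
tool_pos: [543.0, -16.1, 197.9]
tcp_rot: [-3.141, -0.002, 3.088]
contact_force: [-1.0, 0.3, -1.9]
grip_width: 49.3
finger_force: 30.0
```

Request:
play_rows --commands '[{"x":0,"y":0,"z":0.006,"twist":0},{"x":0,"y":0,"z":0.011,"twist":0},{"x":0,"y":0,"z":0.014,"twist":0},{"x":0,"y":0,"z":0.015,"twist":0},{"x":0,"y":0,"z":0.0155,"twist":0},{"x":0,"y":0,"z":0.0155,"twist":0},{"x":0,"y":0,"z":0.0155,"twist":0},{"x":0,"y":0,"z":0.0155,"twist":0}]'

```text
time: 44.5
tool_pos: [543.6, -14.8, 184.3]
tcp_rot: [-3.142, 0.0, 3.089]
contact_force: [-0.0, 0.5, -1.5]
grip_width: 49.4
finger_force: 30.0
```

Request:
play_rows --commands '[{"x":0,"y":0,"z":0.0004,"twist":0},{"x":0,"y":0,"z":0.0008,"twist":0},{"x":0,"y":0,"z":0.001,"twist":0},{"x":0,"y":0,"z":0.001,"twist":0},{"x":0,"y":0,"z":0.001,"twist":0},{"x":0,"y":0,"z":0.001,"twist":0},{"x":0,"y":0,"z":0.001,"twist":0},{"x":0,"y":0,"z":0.001,"twist":0}]'

```text
time: 45.3
tool_pos: [543.7, -14.8, 183.5]
tcp_rot: [3.141, 0.001, 3.089]
contact_force: [-1.3, 0.3, 5.7]
grip_width: 49.4
finger_force: 30.0
```

Contact is made. I'll release, rise, and move the arm away toward the slab for a final look.

Request:
play_rows --commands '[{"x":0,"y":0,"z":0,"twist":0},{"x":0,"y":0,"z":0,"twist":0},{"x":0,"y":0,"z":0,"twist":0},{"x":0,"y":0,"z":0,"twist":0},{"x":0,"y":0,"z":0,"twist":0},{"x":0,"y":0,"z":0,"twist":0},{"x":0,"y":0,"z":0,"twist":0},{"x":0,"y":0,"z":0,"twist":0}]' --jaw 0

```text
time: 46.1
tool_pos: [543.5, -14.8, 183.1]
tcp_rot: [3.142, 0.0, 3.089]
contact_force: [-0.2, 0.3, -0.4]
grip_width: 91.7
finger_force: 0.0
```

Request:
play_rows --commands '[{"x":0,"y":0,"z":-0.03,"twist":0},{"x":0,"y":0,"z":-0.07,"twist":0},{"x":0,"y":-0.02,"z":-0.08,"twist":0},{"x":0.01,"y":-0.06,"z":-0.08,"twist":0},{"x":0.02,"y":-0.1,"z":-0.08,"twist":0},{"x":0.03,"y":-0.14,"z":-0.08,"twist":0},{"x":0.04,"y":-0.18,"z":-0.08,"twist":0},{"x":0.05,"y":-0.22,"z":-0.08,"twist":0}]'

```text
time: 46.9
tool_pos: [481.3, -233.4, 263.3]
tcp_rot: [-3.142, 0.0, 3.089]
contact_force: [1.1, 0.1, 0.2]
grip_width: 91.9
finger_force: 0.0
```

Request:
play_rows --commands '[{"x":0.01,"y":-0.03,"z":0,"twist":0},{"x":0.02,"y":-0.06,"z":0,"twist":0},{"x":0.03,"y":-0.08,"z":0,"twist":0},{"x":0.03,"y":-0.09,"z":0,"twist":0},{"x":0.03,"y":-0.09,"z":0,"twist":0},{"x":0.03,"y":-0.09,"z":0,"twist":0},{"x":0.03,"y":-0.09,"z":0,"twist":0},{"x":0.03,"y":-0.09,"z":0,"twist":0}]'

```text
time: 47.7
tool_pos: [447.8, -319.2, 263.1]
tcp_rot: [3.141, 0.0, 3.09]
contact_force: [0.1, -0.1, 0.0]
grip_width: 91.8
finger_force: 0.0
```

Run:
```python
from h import *
c=snap('top','t4'); s=snap('scene','s4'); o=bot.get_obs(); print(o['time'],o['tool_pos'],o['contact_force'])
a=cv2.resize(cv2.cvtColor(c['pixels'],cv2.COLOR_RGB2BGR)[140:320,110:330],(398,325),interpolation=cv2.INTER_CUBIC)
b=cv2.resize(cv2.cvtColor(s['pixels'],cv2.COLOR_RGB2BGR)[120:365,200:500],(398,325),interpolation=cv2.INTER_CUBIC)
cv2.imwrite('pics/fin.png',np.hstack([a,b]))
t0=load('top0')
r=lambda q:q['pixels'][160:240,200:320].astype(int)
for n,(x0,x1,y0,y1) in {'crock':(210,252,190,228),'jar':(268,302,190,230),'tinl':(207,228,163,184),'tinr':(293,315,167,188)}.items():
    A=cv2.cvtColor(t0['pixels'],cv2.COLOR_RGB2GRAY)[y0:y1,x0:x1].astype(np.float32);B=cv2.cvtColor(c['pixels'],cv2.COLOR_RGB2GRAY)[y0:y1,x0:x1].astype(np.float32)
    print(n,'shift px',np.round(cv2.phaseCorrelate(A,B,cv2.createHanningWindow(A.shape[::-1],cv2.CV_32F)),2))
```

```text
47.8 [ 447.64617902 -319.50954542  263.19341676] [-0.74505719  0.17530123 -0.60119702]Traceback (most recent call last):
  File "<stdin>", line 10, in <module>
    return _wrapfunc(a, 'round', decimals=decimals, out=out)
    return _wrapit(obj, method, *args, **kwds)
    conv = _array_converter(obj)
ValueError: setting an array element with a sequence. The requested array has an inhomogeneous shape after 1 dimensions. The detected shape was (2,) + inhomogeneous part.
```

View pics/fin.png

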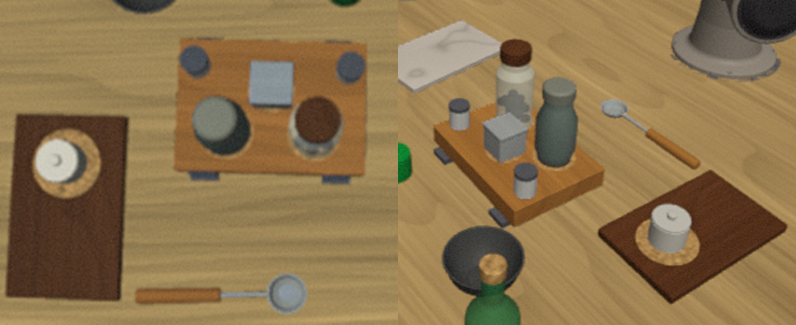

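The final view shows everything upright. The crock is at (222,127) and the jar at (316,125) on their own discs. The caddy is at (271,83) on the rear disc and the pot at (60,162) on the coaster. I'll check the shifts and then hand in.

Run:
```python
from h import *
t0=load('top0');c=load('t4')
ok=True
for n,(x0,x1,y0,y1) in {'crock':(210,252,190,228),'jar':(268,302,190,230),'tinl':(207,228,163,184),'tinr':(293,315,167,188)}.items():
    A=cv2.cvtColor(t0['pixels'],cv2.COLOR_RGB2GRAY)[y0:y1,x0:x1].astype(np.float32);B=cv2.cvtColor(c['pixels'],cv2.COLOR_RGB2GRAY)[y0:y1,x0:x1].astype(np.float32)
    s=np.array(cv2.phaseCorrelate(A,B,cv2.createHanningWindow(A.shape[::-1],cv2.CV_32F))[0]); print(n,s.round(2)); ok&=np.abs(s).max()<.9
if ok: print(bot.close_job())
```

```text
crock [ 1.07 -0.72]
jar [ 0.18 -0.35]
tinl [-0.14 -0.1 ]
tinr [0.02 0.03]
```

Run:
```python
from h import *
for n in ['top0','t4']:
    c=load(n); a=cv2.resize(c['pixels'][185:232,208:256],None,fx=6,fy=6,interpolation=cv2.INTER_CUBIC)
    g=cv2.GaussianBlur(cv2.cvtColor(a,cv2.COLOR_RGB2GRAY),(0,0),4)
    for r0,r1,z in [(62,80,181.3)]:
        ci=cv2.HoughCircles(g,cv2.HOUGH_GRADIENT,1,200,param1=60,param2=10,minRadius=r0,maxRadius=r1)
        x,y,r=ci[0,0]; p=((x+.5)/6-.5+208,(y+.5)/6-.5+185); print(n,p,r,px2w(c,[p],z)[0].round(1))
    # disc visible rim bright around base: project expected circles and dark-body mask
    m=(c['pixels'].astype(int).sum(2)<330)[190:232,208:256]; l=cv2.connectedComponentsWithStats(m.astype(np.uint8)); i=1+l[2][1:,4].argmax(); print(l[2][i].tolist(), l[3][i].round(2))
    b=cv2.cvtColor(c['pixels'],cv2.COLOR_RGB2BGR)[185:232,208:256]; cv2.imwrite(f'pics/c_{n}.png',cv2.resize(b,(398,390),interpolation=cv2.INTER_CUBIC))
cv2.imwrite('pics/cmp.png',np.hstack([cv2.imread('pics/c_top0.png'),cv2.imread('pics/c_t4.png')]))
```

```text
top0 (np.float32(234.16667), np.float32(212.33333)) 77.2 [535.6  83.3 181.3]
[0, 0, 48, 42, 1558] [23.32 22.1 ]
t4 (np.float32(234.16667), np.float32(212.66667)) 78.2 [534.9  83.3 181.3]
[0, 0, 48, 42, 1527] [23.19 22.3 ]
```

View pics/cmp.png

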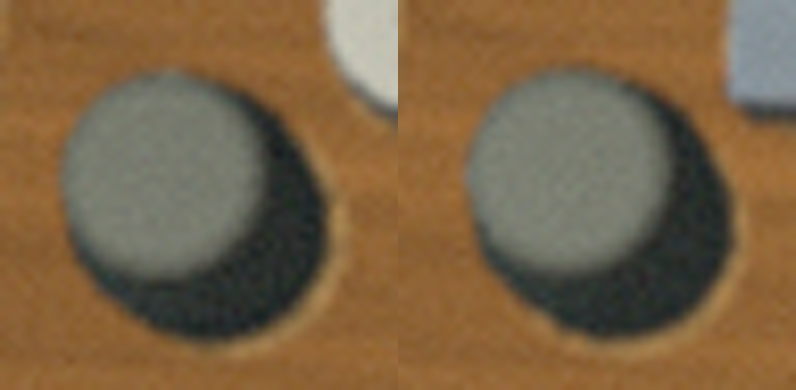

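The crock is within about 2 mm of where it began, well inside its disc, and everything else is within about 1 mm. Handing in.

```bash
python3 -c "
from plant import bot
print(bot.close_job())"
```

```text
the job is handed in; nothing more can be done
None
```

The job is done and handed in at about 48 s: pot on the coaster, caddy on the rear disc, jar and crock back on their own discs (the crock about 2 mm from its starting spot), all upright, and both spice tins unmoved.

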